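# Snap a terminal's bush home with the plier press

### The job

Stand the unfinished terminal (its metal bush still sticks out a long way) upright on the little rest between the jaws of the plier press, bush pointing at either jaw, and let go. Then squeeze the two handles together slowly and gently until the resistance peaks and then gives way altogether as the bush snaps home, and stop at once: pressing on pushes the bush too deep. Let the handles spring open, leave the terminal standing on the rest, and disturb nothing else on the bench.

Things in the scene. Friction and masses are not known exactly. Their poses are not given: they have to be found in the camera images.
- pliers: Plier press bolted to the bench: like a nutcracker lying level, two steel arms on one upright hinge pin. Origin on the bench under the pin, z up. The arms run along its -x (towards the robot): jaws 58 mm from the pin, then two black rubber handles, 84 to 144 mm from it. Left is its +y. Arms, jaws and handles are centred 41 mm above the bench. Foot plate 8 mm thick, not under the handles.
- hinge (a point): Top of the hinge pin, 61 mm above the bench: steel, radius 8 mm (13 mm below 32 mm height).
- rest (a point): Centre of the top of the rest, a steel pedestal 18 mm (press x) by 36 mm (press y), top 24 mm above the bench, between the jaws. Axes as the press's. With the handles open, a terminal whose centre point is over this point, bush along the press's +y or -y, has at least 3 mm free before either jaw. Squeezing shifts it sideways up to 8 mm.
- jaw_right (a point): Middle of the right jaw. It carries a round-nosed steel screw pad that stands in towards the rest by a setting that differs every time by up to 11 mm and is not measured (it does not move in use), so the handle opening at which the bush gives varies by about 20 mm and has to be felt. The left jaw is a plain flat block.
- handle_left_grip (a point): Point on the outer face of the left handle, at half height, 104 mm from the hinge: where to put one finger. The handle is 18 mm tall and 7 mm thick. The point moves with the handle.
- handle_right_grip (a point): The same on the right handle. Open, the handles measure about 69 mm over these two points; fully closed 18 mm.
- handle_left (a joint): Angle of the left handle (rad): 0 fully open, grows on closing, to 0.25 at its stop. A light spring (about 1 N at the handle, growing to 2.4 N) opens it again.
- handle_right (a joint): The same for the right handle. The handles are not geared together: each swings by itself, and the terminal is clamped between them.
- terminal_center (a point): Centre of the unfinished terminal, half-way up and half-way along: a black block 29 mm long (x), 24 wide (y), 34 tall (z up), 70 g, with a steel bush, 15 mm across, standing 11 mm out of its +x end: 40 mm over all, 20 mm either way from this point. Aluminium plate on top. Stands upright at any yaw. Hold it across the 24 mm width, upper part. Either jaw may take the bush.
- bush (a joint): How far the bush is pushed in (m): 0 at first (stands out 11 mm), 0.006 home (stands out 5 mm). The resistance peaks between 0.001 and 0.002 at about 10 N (6 to 9 N at each handle grip, springs included), then drops within 2 to 4 mm of handle opening, and past 0.003 the bush jumps home by itself: the handle force falls to the springs' own 2 N. Past home it is soft: the peak force again would drive it beyond 0.0064, too deep.
- finished_center (a point): Centre of a finished terminal, a bystander of the same housing whose bush stands out only 5 mm. May stand on either side of the press. Leave it alone.
- driver: Loose screwdriver, a bystander.
- tape: Loose reel of tape, 90 mm across, a bystander.
- dial_knob: Loose aluminium dial knob, 36 mm across, a bystander.
- tray: Loose blue parts tray, 160 x 110 x 35 mm, a bystander.
- meter: Loose yellow hand meter, a bystander.
- cleaner: Spray can, 150 mm tall, a bystander.
- mug: White mug, 90 mm tall, a bystander.
Not all that is in view belongs to the job. What is shaped like the part that bears terminal_center but red is not meant.

How it is judged:
By the outcome, as a careful person would: the job done as asked, in the order asked, and still so for the second after the job is handed in, with the robot touching nothing.
It also fails if it takes over 61 s, if anything falls off the work surface, if the arm or the gripper's body presses on something with over 40 N, if the wrist force passes 120 N, or if a joint passes its speed limit or range.

### The arm

A 6-joint arm with a two-finger parallel gripper is mounted at the origin on the work surface. World frame = base frame: x ahead of the robot, y to its left, z up, the work surface at z = 0. Lengths are in m, angles in degrees, forces in N, time in s.
With the tool pointing down it reaches from about 0.35 to 0.875 m from the base axis. Payload 15.5 kg.
Tool frame: the origin (TCP) lies where the fingers leave the gripper's body, on its centre line; the fingertips stand 73 mm ahead of it and the grasp point (between the pads) lies 54 mm ahead of it; z points along the fingers, y is the line along which they close (so a half turn about z gives the same grasp; the last joint's range is limited). The gripper opens to 85 mm and grips with 20 to 120 N. Pads are 22 mm wide; open, the fingers measure 114 mm over their backs; the gripper's body (76 mm by 85 mm) begins 54 mm behind the grasp point. The pads swing forward as they close: fully open they stand 13 mm farther back than shut.
Start: joints at [-79.727, 28.281, 77.091, -0, 74.628, -5.472], TCP at [0.17, -0.602, 0.304] pointing down, gripper open.
Joint ranges: [-166.48, 166.48], [-47.26, 123.95], [12.59, 153.08], [-70.14, 250.14], [6.76, 159.57], [-176.63, 176.63]. Speed limits (degrees/s): [108.29, 108.29, 147.25, 172.46, 172.46, 172.46].

### API

Orientations are given as a 3x3 rotation matrix whose columns are the frame's x, y, z axes.
In Python, from bench import manip gives the robot as it stands.
- The arm moves only by the tool drive_tool, never from a script. Its argument "deltas" is a list of rows, each a list of 7 numbers: the finger opening in cm, from 0 to 8.54, then the shift along the tool's x, y, z in cm, then the turn, a rotation vector about the tool's x, y, z in rad. A call has 1 to 12 rows; each row shifts and turns the commanded pose from where the row before left it, along the tool's axes as they then stand; what a row does not reach is not made up. A row lasts 1/12 s, in which the tool goes at most 41.7 mm and 7.16 degrees, less where a joint would pass 70% of its speed; a pose out of reach is approached as far as the arm can. A call with a gripper value outside its range is refused whole. The fingers move at their own pace and stop on an object; the grip force is fixed at half the most. Time passes only in rows, so rows that do not move let the fingers close. It gives the time, the measured TCP pose, the force, the opening and the grip force at its end, in the units of the state.
- manip.sense(): the state, without advancing time (a new reading comes with each control period).
- manip.snapshot(name): name is "scene" or "side" or "wrist"; returns a dict with "pixels" (384x512x3 uint8, red, green, blue), "K" (3x3 intrinsics, pixels), "k1" (the pictures are not rectified: a ray, as slopes to the right and down, at radius r is drawn at 1 + k1 r^2 times it, then the intrinsics apply), "origin" and "rotation" of the camera in the world. Camera axes: x right, y up, looking along -z (the intrinsics and any distortion apply to the point x, -y, -z); pixel columns grow to the right and rows downward; lengths in m; the calibration is good to about 2 mm. A picture is of the moment at which its call begins. There is no depth.
- manip.sign_off(): hands the job in; it is judged then, once.
Trained networks look in a picture, given as the dict that the camera call returned (one of the last four; its "shot" number tells which), for a name from the list of things; names that differ only in an ending like _2 or _b are one class to them, and where a whole thing is asked for, a point or a joint stands for the part that bears it (a point fixed in the world has none). Each returns a list of dicts, best first, with "score" (0 to 1); they miss things now and then, are a little off and sometimes report something else, mostly with a low value. They report only what shows in the picture. A call takes as long as a camera call. They do not tell look-alikes from the thing itself.
- manip.spot_in(label, picture): "at" ([column, row] in pixels, amid what is visible of it).
- manip.place_of(label, picture): "at" ([column, row] in pixels: a listed point, or the origin of a listed thing).
The state is a dict: "clock": time; "joint_positions": joint angles; "qd": joint speeds; "tau": joint torques, N m; "tool_pos": TCP position; "ee_rot": TCP orientation; "contact_force": force on the tool from outside, world axes, zero at the start; "wrist_torque": the same for the moment, N m; "grip_width": finger opening in m; "grasp_force": force on a finger pad.
Only numpy, scipy, OpenCV 4.12 (cv2) and the standard library are available. Lean on these libraries where they do the work, as an engineer would, in place of code of your own. Each camera call takes 0.05 s, during which the arm holds its last target. There are 200 camera calls.

## Working session

There is one attempt and no reset: what is moved stays moved. The work goes in short steps, Python scripts to look and compute and a tool call to move; the robot and the scene stay as the last step left them, time stands still between calls to the robot, and variables do not carry over. Pictures are saved under pics/ and viewed, at most 10 in all, crops included, and the job is handed in when it is done.

Besides the shell and the picture viewer there is one more tool, called after "Request:" by a JSON object that holds its "name" and its "arguments", one argument or row to a line. drive_tool: Moves the arm, as the interface text tells. Its arguments: {"type":"object","properties":{"deltas":{"type":"array"}},"required":["deltas"]}

```bash
ls; mkdir -p pics; cat > h.py <<'E'
import numpy as np, cv2
from bench import manip
def snap(n,f=None):
    s=manip.snapshot(n)
    if f: cv2.imwrite('pics/'+f,s['pixels'][:,:,::-1])
    return s
def ray(s,p):
    K=s['K'];d=np.array([s['k1'],0,0,0,0],float)
    u=cv2.undistortPoints(np.array([[p]],float),np.array(K,float),d)[0,0]
    return np.array(s['origin']),np.array(s['rotation'])@np.array([u[0],-u[1],-1])
def atz(s,p,z):
    o,r=ray(s,p); return o+r*(z-o[2])/r[2]
def tri(obs):
    A=np.zeros((3,3));b=np.zeros(3);L=[]
    for s,p in obs:
        o,r=ray(s,p);r=r/np.linalg.norm(r);P=np.eye(3)-np.outer(r,r);A+=P;b+=P@o;L.append((P,o))
    x=np.linalg.solve(A,b);return x,[np.linalg.norm(P@(x-o)) for P,o in L]
def proj(s,X):
    c=np.array(s['rotation']).T@(np.array(X)-s['origin'])
    a=np.array([c[0],-c[1]])/-c[2]; a=a*(1+s['k1']*(a@a)); K=np.array(s['K']); return K[:2,:2]@a+K[:2,2]
E
python3 - <<'E'
from h import *
np.set_printoptions(precision=4,suppress=True)
S={n:snap(n,n+'0.png') for n in('scene','side')}
for n,s in S.items(): print(n,s['origin'])
H=dict(hinge=.061,rest=.024,jaw_right=.041,handle_left_grip=.041,handle_right_grip=.041,terminal_center=.017,finished_center=.017,pliers=0)
for l,z in H.items():
    for n,s in S.items():
        for d in manip.place_of(l,s)[:3]: print(l,n,np.round(d['at'],1),round(d['score'],2),atz(s,d['at'],z))
E
python3 -c "
import cv2,numpy as np
cv2.imwrite('pics/a.png',cv2.resize(np.vstack([cv2.imread('pics/%s0.png'%n) for n in('scene','side')]),None,fx=.78,fy=.78))"
```

```text
pics
scene [1.4486 0.6175 0.8387]
side [0.5322 0.8452 0.7825]
hinge scene [242.2 195.4] 0.66 [ 0.62   -0.0535  0.061 ]
hinge side [253.7 182.2] 0.96 [ 0.601  -0.0587  0.061 ]
rest scene [253.1 198.8] 0.97 [ 0.5745 -0.0393  0.024 ]
rest side [266.8 192.9] 0.85 [ 0.5633 -0.0564  0.024 ]
jaw_right scene [242.3 191.2] 0.45 [ 0.5774 -0.0867  0.041 ]
jaw_right scene [234.4 246.4] 0.45 [0.8244 0.0721 0.041 ]
jaw_right scene [389.2 224.9] 0.35 [0.4529 0.4283 0.041 ]
jaw_right side [270.  182.6] 0.57 [ 0.5549 -0.0836  0.041 ]
jaw_right side [224.3 147.4] 0.39 [ 0.7112 -0.2646  0.041 ]
handle_left_grip scene [265.9 194.1] 0.56 [ 0.5424 -0.0039  0.041 ]
handle_left_grip side [283.4 200.4] 0.57 [ 0.5153 -0.0054  0.041 ]
handle_right_grip scene [255.4 183.8] 0.45 [ 0.51   -0.0751  0.041 ]
handle_right_grip side [181.8 221.3] 0.38 [0.7831 0.0887 0.041 ]
terminal_center scene [315.1 197.4] 0.55 [0.4275 0.1406 0.017 ]
terminal_center scene [311.  209.6] 0.5 [0.5009 0.1637 0.017 ]
terminal_center scene [330.3 203.6] 0.44 [0.4296 0.2044 0.017 ]
terminal_center side [315.8 268.6] 0.68 [0.4358 0.2137 0.017 ]
terminal_center side [289.5 256.1] 0.49 [0.4987 0.1767 0.017 ]
terminal_center side [317.3 247.6] 0.46 [0.4282 0.1457 0.017 ]
finished_center scene [224.6 167.4] 0.63 [ 0.4564 -0.275   0.017 ]
finished_center side [307.5 156. ] 0.59 [ 0.4361 -0.2587  0.017 ]
pliers scene [241.4 205.7] 0.84 [ 0.6082 -0.069   0.    ]
pliers side [307.6 129.4] 0.3 [ 0.4263 -0.4556  0.    ]
```

View pics/scene0.png

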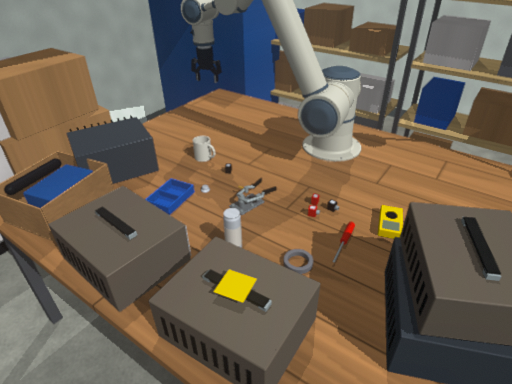

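View pics/side0.png

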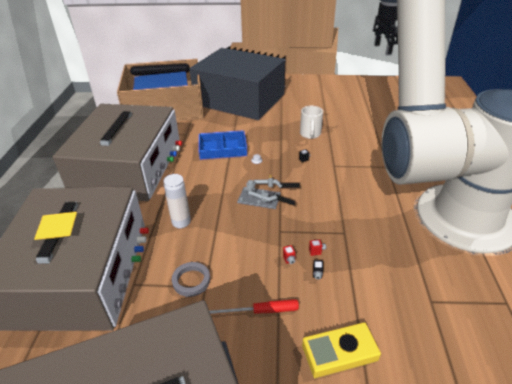

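The two black terminals are at side (318,268)/scene (331,205) and side (304,155)/scene (227,168). Two red decoys stand next to the first. The press is near (0.57,-0.05) with its handles toward the robot. I need closer views.

```bash
cat >> h.py <<'E'
from scipy.spatial.transform import Rotation as Ro
def st():
    q=manip.sense(); return q,np.array(q['tool_pos']),np.array(q['ee_rot'])
def to(xyz,yaxis=None):
    """shift in cm in the present tool axes; rotvec for y along yaxis, tool down"""
    q,p,R=st(); print('p',p.round(4),'shift cm',(R.T@(np.array(xyz)-p)*100).round(2))
    if yaxis is not None:
        y=np.array([yaxis[0],yaxis[1],0.]);y/=np.linalg.norm(y)
        if y@R[:,1]<0: y=-y
        T=np.c_[np.cross(y,[0,0,-1]),y,[0,0,-1]]
        print('rotvec',Ro.from_matrix(R.T@T).as_rotvec().round(4))
E
python3 - <<'E'
from h import *
q,p,R=st();print(R.round(3),q['contact_force'])
s=snap('wrist');print(R.T@(s['origin']-p),(R.T@s['rotation']).round(3),s['K'])
to([.42,.0,.40],[1,0]);to([.42,.0,.40],[0,1])
E
```

```text
[[ 0.962  0.271 -0.   ]
 [ 0.271 -0.962 -0.   ]
 [-0.     0.    -1.   ]] [0.07058585 0.38408768 0.29493924]
[ 7.81955207e-02 -6.18806549e-05 -6.94963762e-02] [[-0.     0.953  0.302]
 [ 1.    -0.     0.001]
 [ 0.001  0.302 -0.953]] [[332.15060351   0.         259.39550644]
 [  0.         332.15060351 184.50060534]
 [  0.           0.           1.        ]]
p [ 0.1696 -0.6016  0.3039] shift cm [ 40.42 -51.11  -9.61]
rotvec [-0.     0.    -1.296]
p [ 0.1696 -0.6016  0.3039] shift cm [ 40.42 -51.11  -9.61]
rotvec [-0.      0.      0.2748]
```

Request:
{"name": "drive_tool", "arguments": {
  "deltas": [
    [8.5,2.36,-2.63,-0.53,0,0,0],
    [8.5,2.36,-2.63,-0.53,0,0,0],
    [8.5,2.36,-2.63,-0.53,0,0,0],
    [8.5,2.36,-2.63,-0.53,0,0,0],
    [8.5,2.36,-2.63,-0.53,0,0,0],
    [8.5,2.36,-2.63,-0.53,0,0,0],
    [8.5,2.36,-2.63,-0.53,0,0,0],
    [8.5,2.36,-2.63,-0.53,0,0,0],
    [8.5,2.36,-2.63,-0.53,0,0,0],
    [8.5,2.36,-2.63,-0.53,0,0,0],
    [8.5,2.36,-2.63,-0.53,0,0,0],
    [8.5,2.36,-2.63,-0.53,0,0,0]
  ]
}}

```text
clock: 1.95
tool_pos: [0.3569, -0.2193, 0.368]
ee_rot: [[0.963, 0.271, 0.0], [0.271, -0.963, -0.0], [0.0, 0.0, -1.0]]
contact_force: [1.2, 0.6, 0.9]
grip_width: 0.0852
grasp_force: 0.0
```

Request:
{"name": "drive_tool", "arguments": {
  "deltas": [
    [8.5,2.36,-2.63,-0.53,0,0,0],
    [8.5,2.36,-2.63,-0.53,0,0,0],
    [8.5,2.36,-2.63,-0.53,0,0,0],
    [8.5,2.36,-2.63,-0.53,0,0,0],
    [8.5,2.36,-2.63,-0.53,0,0,0],
    [8.5,2.36,-2.63,-0.53,0,0,0],
    [8.5,0,0,0,0,0,0.092],
    [8.5,0,0,0,0,0,0.092],
    [8.5,0,0,0,0,0,0.091],
    [8.5,0,0,0,0,0,0],
    [8.5,0,0,0,0,0,0]
  ]
}}

```text
clock: 2.87
tool_pos: [0.4499, -0.0306, 0.3993]
ee_rot: [[1.0, 0.003, 0.0], [0.003, -1.0, -0.0], [0.0, 0.0, -1.0]]
contact_force: [-0.5, 0.4, 0.3]
grip_width: 0.0851
grasp_force: 0.0
```

```bash
python3 - <<'E'
from h import *
np.set_printoptions(precision=4,suppress=True)
q,p,R=st();print(p,R)
s=snap('wrist','w1.png')
H=dict(hinge=.061,rest=.024,jaw_right=.041,handle_left_grip=.041,handle_right_grip=.041,terminal_center=.017,finished_center=.017)
for l,z in H.items():
        for d in manip.place_of(l,s)[:4]: print(l,np.round(d['at'],1),round(d['score'],2),atz(s,d['at'],z))
E
```

```text
[ 0.4499 -0.0306  0.3993] [[ 1.      0.0027  0.0001]
 [ 0.0027 -1.     -0.    ]
 [ 0.0001  0.     -1.    ]]
jaw_right [306.4  51.9] 0.9 [ 0.5586 -0.0858  0.041 ]
handle_left_grip [242.6  77. ] 0.88 [ 0.5301 -0.0091  0.041 ]
handle_right_grip [298.   93.1] 0.55 [ 0.5113 -0.0776  0.041 ]
terminal_center [134.2 152.6] 0.81 [0.4304 0.143  0.017 ]
terminal_center [ 74.7 148.5] 0.6 [0.4357 0.2232 0.017 ]
finished_center [426.6 136. ] 0.57 [ 0.4542 -0.2563  0.017 ]
finished_center [306.7  53.9] 0.41 [ 0.558  -0.0894  0.017 ]
```

View pics/w1.png

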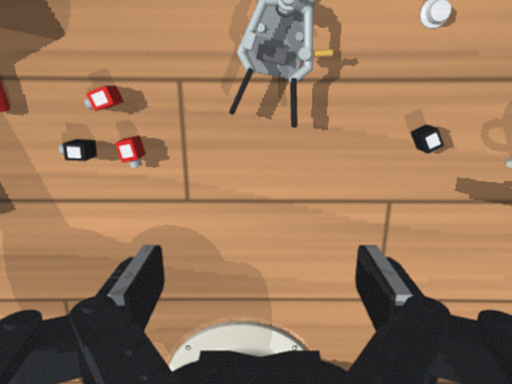

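A is the black one at (78,150), with its bush pointing left. B is at (427,138) with no bush visible from here. The press sits at top centre, so I'll look at it closer first and then at A.

Request:
{"name": "drive_tool", "arguments": {
  "deltas": [
    [8.5,1.4,0,2,0,0,0],
    [8.5,1.4,0,2,0,0,0],
    [8.5,1.4,0,2,0,0,0],
    [8.5,1.4,0,2,0,0,0],
    [8.5,1.4,0,2,0,0,0],
    [8.5,0,0,0,0,0,0],
    [8.5,0,0,0,0,0,0]
  ]
}}

```text
clock: 3.85
tool_pos: [0.5198, -0.0306, 0.2985]
ee_rot: [[1.0, 0.0, -0.002], [0.0, -1.0, 0.0], [-0.002, -0.0, -1.0]]
contact_force: [-0.4, -0.2, 0.1]
grip_width: 0.085
grasp_force: 0.0
```

```bash
python3 - <<'E'
from h import *
np.set_printoptions(precision=4,suppress=True)
s=snap('wrist','w2.png')
H=dict(hinge=.061,rest=.024,jaw_right=.041,handle_left_grip=.041,handle_right_grip=.041)
for l,z in H.items():
        for d in manip.place_of(l,s)[:2]: print(l,np.round(d['at'],1),round(d['score'],2),atz(s,d['at'],z))
E
```

```text
hinge [298.1  60.6] 0.78 [ 0.6123 -0.0633  0.061 ]
rest [272.2 121.2] 0.64 [ 0.5561 -0.043   0.024 ]
jaw_right [316.8 123.1] 0.68 [ 0.5563 -0.0858  0.041 ]
jaw_right [288.6  61.4] 0.33 [ 0.6125 -0.0568  0.041 ]
handle_left_grip [237.3 154.4] 0.8 [ 0.5252 -0.0077  0.041 ]
handle_right_grip [304.7 167.7] 0.86 [ 0.5115 -0.0759  0.041 ]
handle_right_grip [298.4  62.6] 0.68 [ 0.6115 -0.0658  0.041 ]
```

View pics/w2.png

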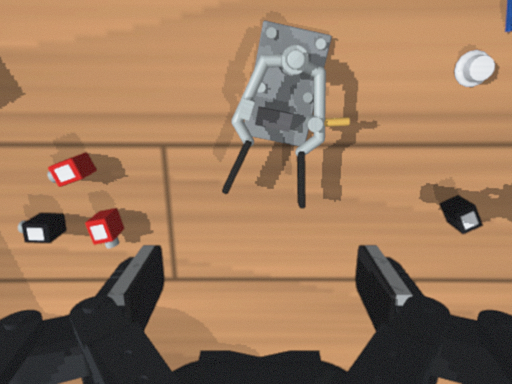

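Request:
{"name": "drive_tool", "arguments": {
  "deltas": [
    [8.5,-1.2,-2.2,0.8,0,0,0],
    [8.5,-1.2,-2.2,0.8,0,0,0],
    [8.5,-1.2,-2.2,0.8,0,0,0],
    [8.5,-1.2,-2.2,0.8,0,0,0],
    [8.5,-1.2,-2.2,0.8,0,0,0],
    [8.5,-1.2,-2.2,0.8,0,0,0],
    [8.5,-1.2,-2.2,0.8,0,0,0],
    [8.5,-1.2,-2.2,0.8,0,0,0],
    [8.5,-1.2,-2.2,0.8,0,0,0],
    [8.5,-1.2,-2.2,0.8,0,0,0],
    [8.5,0,0,0,0,0,0],
    [8.5,0,0,0,0,0,0]
  ]
}}

```text
clock: 5.15
tool_pos: [0.3995, 0.1901, 0.2195]
ee_rot: [[1.0, 0.002, 0.0], [0.002, -1.0, 0.0], [0.0, -0.0, -1.0]]
contact_force: [0.4, -0.3, -0.0]
grip_width: 0.0851
grasp_force: 0.0
```

```bash
python3 - <<'E'
from h import *
np.set_printoptions(precision=4,suppress=True)
s=snap('wrist','w3.png')
print(st()[1])
H=dict(terminal_center=.017,finished_center=.017)
for l,z in H.items():
        for d in manip.place_of(l,s)[:4]: print(l,np.round(d['at'],1),round(d['score'],2),atz(s,d['at'],z))
E
```

```text
[0.4001 0.1895 0.2197]
terminal_center [276.5  45.7] 0.89 [0.5013 0.1779 0.017 ]
terminal_center [315.4 137.2] 0.72 [0.4321 0.1448 0.017 ]
terminal_center [223.5 134.1] 0.59 [0.4345 0.2201 0.017 ]
```

View pics/w3.png

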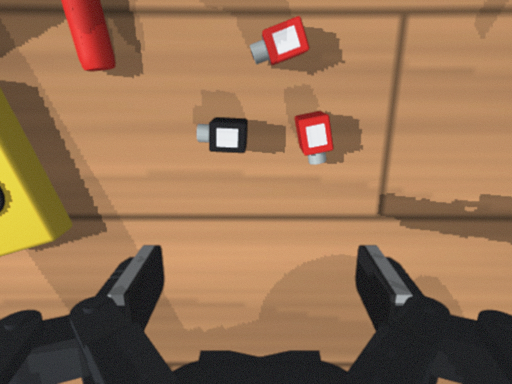

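A's bush is as long as the decoys', about 13 px ≈ 11 mm, at (196–209,133). So A is the unfinished one, and its bush points to +y. Next I'll get its pose precisely.

```bash
python3 - <<'E'
from h import *
np.set_printoptions(precision=4,suppress=True)
s=snap('wrist'); im=s['pixels'].astype(int)
print(st()[0]['joint_positions'])
sub=np.zeros(im.shape[:2],np.uint8); sub[110:160,185:255]=1
w=((im.min(2)>190)&(sub>0)).astype(np.uint8); w[:,:212]=0
b=((im.max(2)<60)&(sub>0)).astype(np.uint8)
for nm,m,z in(('plate',w,.034),('black',b,.034)):
    c=max(cv2.findContours(m,0,1)[0],key=cv2.contourArea)
    r=cv2.minAreaRect(c);bx=cv2.boxPoints(r);W=np.array([atz(s,q,z) for q in bx])
    print(nm,cv2.contourArea(c),r,'\n',W[:,:2],W.mean(0))
print('bush tip',atz(s,[196.5,133],.017))
E
```

```text
[ 17.505   20.7995 107.8245  -0.0088  51.3139 107.5713]
plate 318.0 ((225.5, 139.0), (18.0, 19.0), 90.0) 
 [[0.4417 0.2228]
 [0.4417 0.2082]
 [0.4278 0.2085]
 [0.4278 0.2233]] [0.4348 0.2157 0.034 ]
black 1143.5 ((226.5, 136.5), (33.0, 37.0), 90.0) 
 [[0.4493 0.2285]
 [0.4493 0.2004]
 [0.4238 0.2008]
 [0.4238 0.2298]] [0.4366 0.2149 0.034 ]
bush tip [0.4368 0.2411 0.017 ]
```

```bash
python3 -c "
import cv2,numpy as np
a=cv2.resize(cv2.imread('pics/w3.png')[105:165,185:260],None,fx=8,fy=8,interpolation=0)
cv2.imwrite('pics/c3.png',a)
b=cv2.resize(cv2.imread('pics/w2.png')[15:215,205:355],None,fx=4,fy=3,interpolation=0)[:, :600]
b=cv2.resize(cv2.imread('pics/w2.png')[15:215,205:355],None,fx=3,fy=3,interpolation=2)
cv2.imwrite('pics/c2.png',b)"
```

```text
(no output)
```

View pics/c3.png

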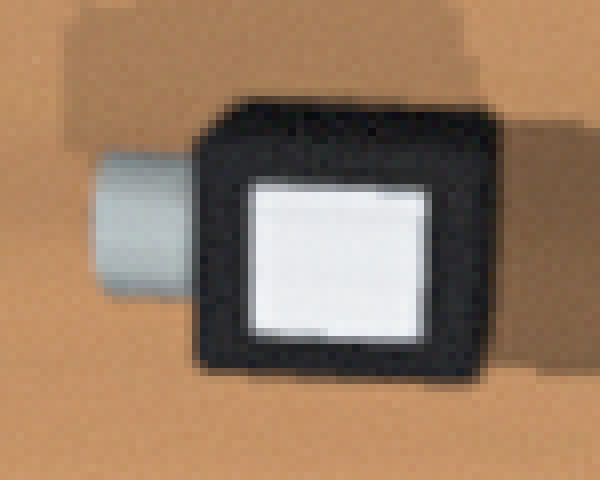

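View pics/c2.png

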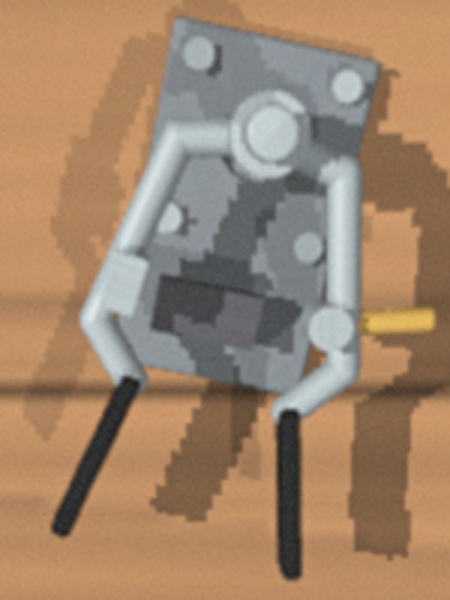

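c3 shows housing centre (227,138) and bush tip (197,133), with a yaw of about 1.5°. So terminal_center ≈ (0.4357, 0.220). c2 shows the press yawed about -13°, with the flat jaw on the left, the screw pad (yellow knob) on the right, and the rest dark between the jaws. Now to rotate over A and grasp it.

Request:
{"name": "drive_tool", "arguments": {
  "deltas": [
    [4.5,0,0,0.7,0,0,-0.119],
    [4.5,0,0,0.7,0,0,-0.119],
    [4.5,0,0,0.7,0,0,-0.119],
    [4.5,0,0,0.7,0,0,-0.119],
    [4.5,0,0,0.7,0,0,-0.119],
    [4.5,0,0,0.7,0,0,-0.119],
    [4.5,0,0,0.7,0,0,-0.119],
    [4.5,0,0,0.7,0,0,-0.119],
    [4.5,0,0,0.7,0,0,-0.119],
    [4.5,0,0,0.7,0,0,-0.119],
    [4.5,0,0,0.7,0,0,-0.119],
    [4.5,0,0,0.7,0,0,-0.119]
  ]
}}

```text
clock: 6.35
tool_pos: [0.4008, 0.1888, 0.1353]
ee_rot: [[0.138, 0.99, 0.001], [0.99, -0.138, 0.0], [0.0, 0.001, -1.0]]
contact_force: [-0.5, -0.5, -0.1]
grip_width: 0.0449
grasp_force: 0.0
```

Request:
{"name": "drive_tool", "arguments": {
  "deltas": [
    [4.5,0,0,0,0,0,-0.117],
    [4.5,0,0,0,0,0,0],
    [4.5,0,0,0,0,0,0]
  ]
}}

```text
clock: 6.6
tool_pos: [0.4006, 0.1889, 0.1355]
ee_rot: [[0.031, 1.0, 0.001], [1.0, -0.031, 0.0], [0.0, 0.001, -1.0]]
contact_force: [0.3, -1.0, -0.1]
grip_width: 0.0451
grasp_force: 0.0
```

```bash
python3 - <<'E'
from h import *
to([.4356,.218,.080],[1,-.026]); q=st()[0]; print(q['joint_positions'],q['contact_force'])
E
```

```text
p [0.4006 0.1889 0.1355] shift cm [3.01 3.41 5.55]
rotvec [ 0.0005 -0.0002 -0.0048]
[ 1.75197760e+01  2.98222459e+01  1.12454526e+02 -1.81110639e-03
  3.76927314e+01  1.92833396e+01] [ 0.34548479 -1.01839696 -0.14976342]
```

Request:
{"name": "drive_tool", "arguments": {
  "deltas": [
    [4.5,1.0,1.14,0,0,0,-0.005],
    [4.5,1.0,1.14,0,0,0,0],
    [4.5,1.0,1.14,0,0,0,0],
    [4.5,0,0,0,0,0,0],
    [4.5,0,0,1.8,0,0,0],
    [4.5,0,0,1.8,0,0,0],
    [4.5,0,0,1.2,0,0,0],
    [4.5,0,0,0.75,0,0,0],
    [4.5,0,0,0,0,0,0],
    [2.8,0,0,0,0,0,0],
    [2.2,0,0,0,0,0,0],
    [2.0,0,0,0,0,0,0]
  ]
}}

```text
clock: 7.6
tool_pos: [0.4352, 0.2186, 0.0806]
ee_rot: [[0.022, 1.0, 0.001], [1.0, -0.022, 0.0], [0.0, 0.001, -1.0]]
contact_force: [0.3, -0.5, -1.1]
grip_width: 0.023
grasp_force: 58.7
```

Request:
{"name": "drive_tool", "arguments": {
  "deltas": [
    [1.8,0,0,0,0,0,0],
    [1.5,0,0,0,0,0,0],
    [1.5,0,0,0,0,0,0],
    [1.5,0,0,0,0,0,0]
  ]
}}

```text
clock: 7.93
tool_pos: [0.4352, 0.2186, 0.0806]
ee_rot: [[0.021, 1.0, 0.001], [1.0, -0.021, 0.0], [0.0, 0.001, -1.0]]
contact_force: [-1.3, -1.5, 8.4]
grip_width: 0.0228
grasp_force: 59.9
```

Request:
{"name": "drive_tool", "arguments": {
  "deltas": [
    [1.5,0,0,-1.5,0,0,0],
    [1.5,0,0,-2.5,0,0,0],
    [1.5,0,0,-2.5,0,0,0],
    [1.5,0,0,-2.5,0,0,0],
    [1.5,0,0,-2.5,0,0,0],
    [1.5,0,0,-2.5,0,0,0],
    [1.5,-2,0.7,0,0,0,0],
    [1.5,-2.6,0.93,0,0,0,0],
    [1.5,-2.6,0.93,0,0,0,0],
    [1.5,-2.6,0.93,0,0,0,0],
    [1.5,-2.6,0.93,0,0,0,0],
    [1.5,-2.6,0.93,0,0,0,0]
  ]
}}

```text
clock: 8.93
tool_pos: [0.4854, 0.0662, 0.2203]
ee_rot: [[0.021, 1.0, 0.001], [1.0, -0.021, 0.0], [0.0, 0.001, -1.0]]
contact_force: [0.2, -0.1, -1.8]
grip_width: 0.023
grasp_force: 59.1
```

Request:
{"name": "drive_tool", "arguments": {
  "deltas": [
    [1.5,-2.6,0.93,0,0,0,0],
    [1.5,-2.6,0.93,0,0,0,0],
    [1.5,-2.6,0.93,0,0,0,0],
    [1.5,-2.6,0.93,0,0,0,0],
    [1.5,-2.6,0.93,0,0,0,0],
    [1.5,-2.6,0.93,0,0,0,0],
    [1.5,-1.0,0.3,0,0,0,0.05],
    [1.5,0,0,0,0,0,0.1],
    [1.5,0,0,0,0,0,0.05],
    [1.5,0,0,0,0,0,0],
    [1.5,0,0,0,0,0,0]
  ]
}}

```text
clock: 9.85
tool_pos: [0.5404, -0.0997, 0.2201]
ee_rot: [[0.218, 0.976, 0.0], [0.976, -0.218, -0.0], [0.0, 0.0, -1.0]]
contact_force: [0.7, -0.7, -0.8]
grip_width: 0.0231
grasp_force: 59.0
```

```bash
cat > press.py <<'E'
from h import *
from scipy.optimize import least_squares
# press frame points (open)
g=.0345; a=np.arcsin(g/.104)
M=dict(hinge=[0,0,.061],rest=[-.058,0,.024],handle_left_grip=[-.104*np.cos(a),g,.041],handle_right_grip=[-.104*np.cos(a),-g,.041])
def fit(obs):
    def f(v):
        c,s_=np.cos(v[2]),np.sin(v[2]); out=[]
        for l,s,p in obs:
            m=M[l]; X=[v[0]+c*m[0]-s_*m[1],v[1]+s_*m[0]+c*m[1],m[2]]
            out+=list(proj(s,X)-p)
        return np.array(out)
    r=least_squares(f,[.61,-.06,-.22],loss='soft_l1'); return r.x,f(r.x).reshape(-1,2)
E
python3 - <<'E'
from press import *
np.set_printoptions(precision=4,suppress=True)
q,p,R=st();print(p,R,q['grip_width'],q['contact_force'])
s=snap('wrist','w4.png');obs=[]
for l in M:
    for d in manip.place_of(l,s)[:2]:
        print(l,np.round(d['at'],1),round(d['score'],2),atz(s,d['at'],M[l][2]))
    d=manip.place_of(l,s)
    if d: obs.append((l,s,np.array(d[0]['at'])))
v,r=fit(obs);print(v,np.degrees(v[2]));print(r)
E
```

```text
[ 0.5404 -0.0997  0.2201] [[ 0.2176  0.976   0.0002]
 [ 0.976  -0.2176 -0.    ]
 [ 0.      0.0002 -1.    ]] 0.02309845450776474 [ 0.6888 -0.6623 -0.7501]
hinge [355.1 116.6] 0.62 [ 0.6158 -0.0615  0.061 ]
hinge [481.5 328.2] 0.37 [ 0.6933 -0.2549  0.061 ]
rest [261.3 109.6] 0.74 [ 0.5545 -0.0462  0.024 ]
rest [482.2 326.2] 0.29 [ 0.7159 -0.2901  0.024 ]
handle_left_grip [204.8  66.5] 0.9 [ 0.5223 -0.0072  0.041 ]
handle_right_grip [215.2 162.1] 0.95 [ 0.5116 -0.0755  0.041 ]
[ 0.6135 -0.0595 -0.1854] -10.62236509024255
[[-3.8023 -2.1493]
 [ 3.2526  2.7812]
 [ 1.655   0.0192]
 [-1.2048 -0.0185]]
```

View pics/w4.png

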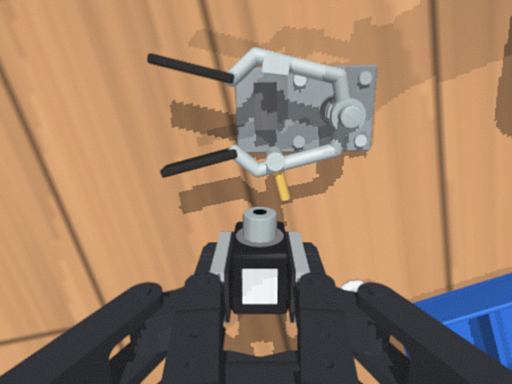

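w4 shows the terminal held upright, with its bush pointing toward the press at (260,220). The hinge is near (350,115), the handle ends near (150,59) and (163,172), and the rest near (265,112). I'll zoom in to refine these.

```bash
python3 -c "
import cv2
cv2.imwrite('pics/c4.png',cv2.resize(cv2.imread('pics/w4.png')[45:185,200:390],None,fx=4,fy=4,interpolation=2))"
```

```text
(no output)
```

View pics/c4.png

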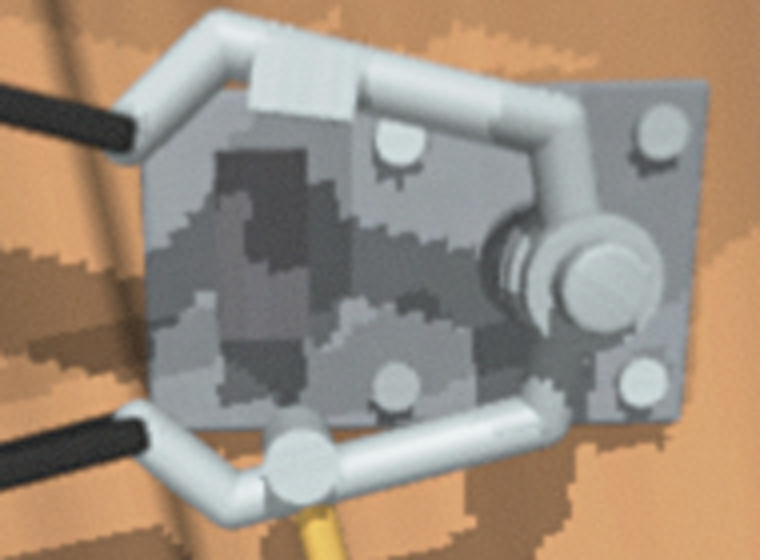

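```bash
python3 - <<'E'
from press import *
np.set_printoptions(precision=4,suppress=True)
s=snap('wrist')
f=lambda c,z:atz(s,[200+(c[0]-1.5)/4,45+(c[1]-1.5)/4],z)
rest=f((262,245),.024);h=f((605,288),.061);print('rest',rest,'hinge',h,(h-rest)[:2],np.linalg.norm((h-rest)[:2]))
def ang(a,b,z):
    d=f(b,z)-f(a,z);return np.degrees(np.arctan2(d[1],d[0])),np.linalg.norm(d)
print('hinge-rest',np.degrees(np.arctan2(*(h-rest)[1::-1])))
print('bolts',ang((396,388),(643,382),.012),ang((400,142),(663,130),.012))
print('bolts across',ang((396,388),(400,142),.012),ang((643,382),(663,130),.012))
print('plate',ang((150,430),(680,420),.008),ang((220,88),(708,82),.008))
c=[f(x,.024) for x in((217,150),(307,150),(307,340),(217,340))];print('restsides',[np.linalg.norm(c[i]-c[i-1])for i in range(4)],[np.degrees(np.arctan2(*(c[i]-c[i-1])[1::-1])) for i in range(4)])
g=lambda p:atz(s,p,.045)
L,R=g((150,59)),g((163,172));Lb,Rb=g((232,77)),g((235,153))
for a,b in((L,R),(Lb,Rb)): print('mid',(a+b)[:2]/2,np.degrees(np.arctan2(*(a-b)[1::-1]))-90)
m=(L+R)/2;print('axis',np.degrees(np.arctan2(*(h-m)[1::-1])),np.linalg.norm((h-m)[:2]))
# terminal in hand: bush front centre and plate centre
q,p,Rr=st()
for nm,px,z in(('plate',(260,286),None),('bush',(260,211),None)):
    for zz in (.169,.174,): 
        X=atz(s,px,zz if nm=='plate' else zz-.015);print(nm,zz,(Rr.T@(X-p)*1000).round(1))
E
```

```text
rest [ 0.5582 -0.044   0.024 ] hinge [ 0.6131 -0.0609  0.061 ] [ 0.055  -0.0169] 0.057488140845848384
hinge-rest -17.056998875665254
bolts (np.float64(-11.326584446121235), np.float64(0.051633359500826016)) (np.float64(-10.354747826092465), np.float64(0.051870677705539894))
bolts across (np.float64(78.52938135399094), np.float64(0.04916753473368714)) (np.float64(78.26877147517135), np.float64(0.05004840272378113))
plate (np.float64(-11.590710013057041), np.float64(0.11366875331673491)) (np.float64(-12.156690010588282), np.float64(0.09676000420518856))
restsides [np.float64(0.03599073269569382), np.float64(0.017135347818970185), np.float64(0.03599191143909133), np.float64(0.017898556458126526)] [np.float64(77.04412047026653), np.float64(-12.67184761971989), np.float64(-101.74087128032633), np.float64(167.33817246333936)]
mid [ 0.4798 -0.0341] -11.489558372053423
mid [ 0.5343 -0.0446] -11.746365510757045
axis -11.371803800020412 0.13595565389381314
plate 0.169 [-4.8  0.9 50.8]
plate 0.174 [-1.4  0.8 45.8]
bush 0.169 [22.9  0.9 65.8]
bush 0.174 [24.9  0.9 60.8]
```

```bash
python3 - <<'E'
from h import *
to([.5565,-.0471,.1050],[.9796,-.2011])
E
```

```text
p [ 0.5406 -0.0996  0.2198] shift cm [ 5.48  0.41 11.48]
rotvec [-0.0001  0.     -0.0182]
```

Request:
{"name": "drive_tool", "arguments": {
  "deltas": [
    [1.5,1.37,0.1,0,0,0,0],
    [1.5,1.37,0.1,0,0,0,0],
    [1.5,1.37,0.1,0,0,0,0],
    [1.5,1.37,0.11,0,0,0,0],
    [1.5,0,0,0,0,0,-0.018],
    [1.5,0,0,2,0,0,0],
    [1.5,0,0,2,0,0,0],
    [1.5,0,0,2,0,0,0],
    [1.5,0,0,2,0,0,0],
    [1.5,0,0,0.8,0,0,0],
    [1.5,0,0,0,0,0,0],
    [1.5,0,0,0,0,0,0]
  ]
}}

```text
clock: 11.35
tool_pos: [0.5567, -0.047, 0.1321]
ee_rot: [[0.201, 0.98, -0.0], [0.98, -0.201, 0.0], [-0.0, -0.0, -1.0]]
contact_force: [0.9, 0.3, -1.0]
grip_width: 0.0231
grasp_force: 59.0
```

Request:
{"name": "drive_tool", "arguments": {
  "deltas": [
    [1.5,0,0,0.5,0,0,0],
    [1.5,0,0,0.5,0,0,0],
    [1.5,0,0,0.5,0,0,0],
    [1.5,0,0,0.5,0,0,0],
    [1.5,0,0,0.3,0,0,0],
    [1.5,0,0,0,0,0,0],
    [1.5,0,0,0,0,0,0]
  ]
}}

```text
clock: 11.93
tool_pos: [0.5565, -0.0471, 0.1086]
ee_rot: [[0.202, 0.979, -0.0], [0.979, -0.202, 0.0], [-0.0, -0.0, -1.0]]
contact_force: [-0.9, 0.8, -0.7]
grip_width: 0.0231
grasp_force: 59.0
```

```bash
python3 - <<'E'
from h import *
to([.5565,-.0471,.1046],[.9796,-.2011]);q=st()[0];print(q['contact_force'],q['wrist_torque'])
E
```

```text
p [ 0.5565 -0.0471  0.1086] shift cm [ 0.  -0.   0.4]
rotvec [-0.0004  0.     -0.0005]
[-0.86796908  0.80506435 -0.70987478] [0.00118851 0.00751058 0.05391732]
```

Request:
{"name": "drive_tool", "arguments": {
  "deltas": [
    [1.5,0,0,0.1,0,0,0],
    [1.5,0,0,0.1,0,0,0],
    [1.5,0,0,0.1,0,0,0],
    [1.5,0,0,0,0,0,0]
  ]
}}

```text
clock: 12.27
tool_pos: [0.5565, -0.0471, 0.1057]
ee_rot: [[0.202, 0.979, -0.0], [0.979, -0.202, 0.0], [0.0, -0.0, -1.0]]
contact_force: [-0.1, 0.0, -1.4]
grip_width: 0.0229
grasp_force: 59.0
```

Request:
{"name": "drive_tool", "arguments": {
  "deltas": [
    [1.5,0,0,0.07,0,0,0],
    [1.5,0,0,0,0,0,0]
  ]
}}

```text
clock: 12.43
tool_pos: [0.5566, -0.0471, 0.105]
ee_rot: [[0.202, 0.979, -0.0], [0.979, -0.202, 0.0], [0.0, -0.0, -1.0]]
contact_force: [0.6, -0.2, -0.5]
grip_width: 0.0232
grasp_force: 59.0
```

Request:
{"name": "drive_tool", "arguments": {
  "deltas": [
    [1.5,0,0,0.05,0,0,0],
    [1.5,0,0,0,0,0,0]
  ]
}}

```text
clock: 12.6
tool_pos: [0.5566, -0.0471, 0.1046]
ee_rot: [[0.202, 0.979, 0.0], [0.979, -0.202, -0.0], [-0.0, 0.0, -1.0]]
contact_force: [0.0, 0.6, -1.8]
grip_width: 0.0227
grasp_force: 59.2
```

Request:
{"name": "drive_tool", "arguments": {
  "deltas": [
    [1.5,0,0,0.05,0,0,0],
    [1.5,0,0,0,0,0,0]
  ]
}}

```text
clock: 12.77
tool_pos: [0.5566, -0.0471, 0.1046]
ee_rot: [[0.202, 0.979, 0.0], [0.979, -0.202, -0.0], [-0.0, 0.0, -1.0]]
contact_force: [-3.1, 0.5, 10.7]
grip_width: 0.0226
grasp_force: 60.6
```

Request:
{"name": "drive_tool", "arguments": {
  "deltas": [
    [2.6,0,0,0,0,0,0],
    [3.0,0,0,0,0,0,0],
    [3.4,0,0,0,0,0,0],
    [3.8,0,0,0,0,0,0],
    [3.8,0,0,0,0,0,0],
    [3.8,0,0,-1,0,0,0],
    [3.8,0,0,-2,0,0,0],
    [3.8,0,0,-2.5,0,0,0],
    [3.8,0,0,-2.5,0,0,0],
    [3.8,0,0,-2,0,0,0],
    [3.8,-0.2,-2,0,0,0,0],
    [3.8,0,-2,0,0,0,0]
  ]
}}

```text
clock: 13.77
tool_pos: [0.5176, -0.0414, 0.206]
ee_rot: [[0.202, 0.979, 0.004], [0.979, -0.202, -0.001], [-0.0, 0.004, -1.0]]
contact_force: [-0.6, 1.0, -0.6]
grip_width: 0.038
grasp_force: 0.0
```

Request:
{"name": "drive_tool", "arguments": {
  "deltas": [
    [5,0,0,0,0,0,0.121],
    [6,0,0,0,0,0,0.121],
    [7,0,0,0,0,0,0.121],
    [8,0,0,0,0,0,0.121],
    [8.5,0,0,0,0,0,0.121],
    [8.5,0,0,0,0,0,0.121],
    [8.5,0,0,0,0,0,0.121],
    [8.5,0,0,0,0,0,0.121],
    [8.5,0,0,0,0,0,0.121],
    [8.5,0,0,0,0,0,0.121],
    [8.5,0,0,0,0,0,0.121],
    [8.5,0,0,0,0,0,0.121]
  ]
}}

```text
clock: 14.77
tool_pos: [0.517, -0.041, 0.2048]
ee_rot: [[0.996, -0.09, 0.0], [-0.09, -0.996, -0.0], [0.0, 0.0, -1.0]]
contact_force: [0.5, 0.6, 0.0]
grip_width: 0.0852
grasp_force: 0.0
```

Request:
{"name": "drive_tool", "arguments": {
  "deltas": [
    [8.5,0,0,0,0,0,0.119],
    [8.5,0,0,0,0,0,0],
    [8.5,0,0,0,0,0,0]
  ]
}}

```text
clock: 15.02
tool_pos: [0.517, -0.041, 0.2046]
ee_rot: [[0.98, -0.198, 0.0], [-0.198, -0.98, -0.0], [0.0, -0.0, -1.0]]
contact_force: [0.0, 0.1, 0.5]
grip_width: 0.085
grasp_force: 0.0
```

```bash
python3 - <<'E'
from press import *
np.set_printoptions(precision=4,suppress=True)
s=snap('wrist','w5.png')
for l,z in dict(hinge=.061,handle_left_grip=.041,handle_right_grip=.041,terminal_center=.041).items():
    for d in manip.place_of(l,s)[:2]: print(l,np.round(d['at'],1),round(d['score'],2),atz(s,d['at'],z))
to([.5171,-.0412,.088],[.2011,.9796])
E
```

```text
hinge [263.9  41.3] 0.92 [ 0.6136 -0.0626  0.061 ]
handle_left_grip [214.5 188.3] 0.78 [ 0.5248 -0.0081  0.041 ]
handle_right_grip [311.3 192.6] 0.73 [ 0.5073 -0.0776  0.041 ]
handle_right_grip [263.8  40.4] 0.63 [ 0.6161 -0.0633  0.041 ]
terminal_center [ 11.  242.5] 0.86 [0.5131 0.1552 0.041 ]
terminal_center [ 78.9 307.9] 0.85 [0.4459 0.1261 0.041 ]
p [ 0.517  -0.041   0.2042] shift cm [ 0.01  0.01 11.62]
rotvec [ 0.     -0.0001  0.0013]
```

View pics/w5.png

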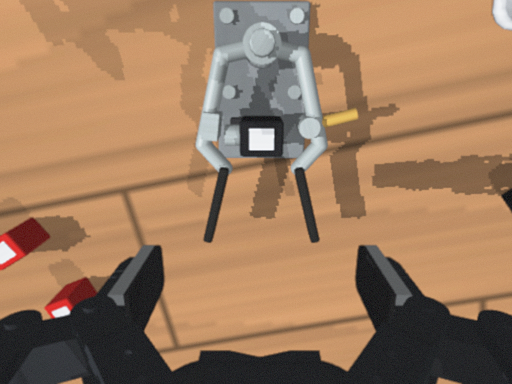

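w5 shows the terminal standing on the rest (262,138) between the jaws. Its bush faces the left jaw with free space on both sides, and the handles are untouched. Now lower over the handles.

Request:
{"name": "drive_tool", "arguments": {
  "deltas": [
    [8.5,0,0.1,2,0,0,0],
    [8.5,0,0,2,0,0,0],
    [8.5,0,0,2,0,0,0],
    [8.5,0,0,1.8,0,0,0],
    [8.5,0,0,1.5,0,0,0],
    [8.5,0,0,1.2,0,0,0],
    [8.5,0,0,0.7,0,0,0],
    [8.5,0,0,0.4,0,0,0],
    [8.5,0,0,0,0,0,0]
  ]
}}

```text
clock: 16.02
tool_pos: [0.5166, -0.042, 0.0877]
ee_rot: [[0.98, -0.201, -0.001], [-0.201, -0.98, 0.0], [-0.001, 0.0, -1.0]]
contact_force: [-0.2, 0.6, -0.6]
grip_width: 0.0847
grasp_force: 0.0
```

Request:
{"name": "drive_tool", "arguments": {
  "deltas": [
    [8.2,0,0,0,0,0,0],
    [7.9,0,0,0,0,0,0],
    [7.7,0,0,0,0,0,0],
    [7.5,0,0,0,0,0,0],
    [7.4,0,0,0,0,0,0],
    [7.3,0,0,0,0,0,0],
    [7.2,0,0,0,0,0,0],
    [7.2,0,0,0,0,0,0]
  ]
}}

```text
clock: 16.68
tool_pos: [0.5169, -0.042, 0.0882]
ee_rot: [[0.979, -0.202, 0.0], [-0.202, -0.979, -0.0], [0.0, -0.0, -1.0]]
contact_force: [0.5, -0.2, 1.5]
grip_width: 0.0718
grasp_force: 1.1
```

Request:
{"name": "drive_tool", "arguments": {
  "deltas": [
    [7.1,0,0,0,0,0,0],
    [7.0,0,0,0,0,0,0],
    [6.9,0,0,0,0,0,0],
    [6.8,0,0,0,0,0,0],
    [6.7,0,0,0,0,0,0],
    [6.7,0,0,0,0,0,0]
  ]
}}

```text
clock: 17.18
tool_pos: [0.5167, -0.042, 0.0881]
ee_rot: [[0.979, -0.202, -0.0], [-0.202, -0.979, 0.0], [-0.0, -0.0, -1.0]]
contact_force: [-0.1, -0.0, 1.4]
grip_width: 0.0668
grasp_force: 1.3
```

Request:
{"name": "drive_tool", "arguments": {
  "deltas": [
    [6.65,0,0,0,0,0,0],
    [6.6,0,0,0,0,0,0],
    [6.55,0,0,0,0,0,0],
    [6.5,0,0,0,0,0,0],
    [6.45,0,0,0,0,0,0],
    [6.4,0,0,0,0,0,0],
    [6.4,0,0,0,0,0,0]
  ]
}}

```text
clock: 17.77
tool_pos: [0.5167, -0.042, 0.0881]
ee_rot: [[0.979, -0.202, -0.0], [-0.202, -0.979, 0.0], [-0.0, -0.0, -1.0]]
contact_force: [-0.8, 1.3, 2.3]
grip_width: 0.0642
grasp_force: 1.3
```

Request:
{"name": "drive_tool", "arguments": {
  "deltas": [
    [6.35,0,0,0,0,0,0],
    [6.3,0,0,0,0,0,0],
    [6.25,0,0,0,0,0,0],
    [6.2,0,0,0,0,0,0],
    [6.15,0,0,0,0,0,0],
    [6.1,0,0,0,0,0,0],
    [6.1,0,0,0,0,0,0]
  ]
}}

```text
clock: 18.35
tool_pos: [0.5168, -0.042, 0.0881]
ee_rot: [[0.979, -0.202, -0.0], [-0.202, -0.979, 0.0], [-0.0, -0.0, -1.0]]
contact_force: [-0.2, 0.8, 1.7]
grip_width: 0.061
grasp_force: 1.4
```

Request:
{"name": "drive_tool", "arguments": {
  "deltas": [
    [6.05,0,0,0,0,0,0],
    [6.0,0,0,0,0,0,0],
    [5.95,0,0,0,0,0,0],
    [5.9,0,0,0,0,0,0],
    [5.9,0,0,0,0,0,0]
  ]
}}

```text
clock: 18.77
tool_pos: [0.5168, -0.042, 0.0881]
ee_rot: [[0.979, -0.202, 0.0], [-0.202, -0.979, 0.0], [0.0, -0.0, -1.0]]
contact_force: [-0.2, -0.1, 1.6]
grip_width: 0.0594
grasp_force: 1.4
```

Request:
{"name": "drive_tool", "arguments": {
  "deltas": [
    [5.85,0,0,0,0,0,0],
    [5.8,0,0,0,0,0,0],
    [5.75,0,0,0,0,0,0],
    [5.7,0,0,0,0,0,0],
    [5.7,0,0,0,0,0,0]
  ]
}}

```text
clock: 19.18
tool_pos: [0.5168, -0.042, 0.0881]
ee_rot: [[0.979, -0.202, 0.0], [-0.202, -0.979, 0.0], [0.0, -0.0, -1.0]]
contact_force: [-0.4, -0.3, 2.3]
grip_width: 0.0572
grasp_force: 1.7
```

Request:
{"name": "drive_tool", "arguments": {
  "deltas": [
    [5.65,0,0,0,0,0,0],
    [5.6,0,0,0,0,0,0],
    [5.55,0,0,0,0,0,0],
    [5.5,0,0,0,0,0,0],
    [5.5,0,0,0,0,0,0]
  ]
}}

```text
clock: 19.6
tool_pos: [0.5168, -0.042, 0.0881]
ee_rot: [[0.979, -0.202, 0.0], [-0.202, -0.979, 0.0], [0.0, -0.0, -1.0]]
contact_force: [-0.9, 0.2, 2.4]
grip_width: 0.0552
grasp_force: 1.7
```

Request:
{"name": "drive_tool", "arguments": {
  "deltas": [
    [5.45,0,0,0,0,0,0],
    [5.4,0,0,0,0,0,0],
    [5.35,0,0,0,0,0,0],
    [5.3,0,0,0,0,0,0],
    [5.3,0,0,0,0,0,0]
  ]
}}

```text
clock: 20.02
tool_pos: [0.5168, -0.042, 0.0881]
ee_rot: [[0.979, -0.202, -0.0], [-0.202, -0.979, 0.0], [-0.0, 0.0, -1.0]]
contact_force: [-1.0, 1.1, 2.1]
grip_width: 0.0532
grasp_force: 1.8
```

Request:
{"name": "drive_tool", "arguments": {
  "deltas": [
    [5.25,0,0,0,0,0,0],
    [5.2,0,0,0,0,0,0],
    [5.15,0,0,0,0,0,0],
    [5.1,0,0,0,0,0,0],
    [5.1,0,0,0,0,0,0]
  ]
}}

```text
clock: 20.43
tool_pos: [0.5168, -0.042, 0.0881]
ee_rot: [[0.979, -0.202, 0.0], [-0.202, -0.979, 0.0], [-0.0, -0.0, -1.0]]
contact_force: [-0.6, 1.2, 2.9]
grip_width: 0.0509
grasp_force: 1.8
```

Request:
{"name": "drive_tool", "arguments": {
  "deltas": [
    [5.05,0,0,0,0,0,0],
    [5.0,0,0,0,0,0,0],
    [4.95,0,0,0,0,0,0],
    [4.9,0,0,0,0,0,0],
    [4.9,0,0,0,0,0,0]
  ]
}}

```text
clock: 20.85
tool_pos: [0.5168, -0.042, 0.0881]
ee_rot: [[0.979, -0.202, -0.0], [-0.202, -0.979, -0.0], [-0.0, 0.0, -1.0]]
contact_force: [-0.9, 0.1, 2.5]
grip_width: 0.0493
grasp_force: 1.9
```

Request:
{"name": "drive_tool", "arguments": {
  "deltas": [
    [4.85,0,0,0,0,0,0],
    [4.8,0,0,0,0,0,0],
    [4.75,0,0,0,0,0,0],
    [4.75,0,0,0,0,0,0]
  ]
}}

```text
clock: 21.18
tool_pos: [0.5168, -0.042, 0.0881]
ee_rot: [[0.979, -0.202, -0.0], [-0.202, -0.979, 0.0], [-0.0, 0.0, -1.0]]
contact_force: [-0.3, 0.4, 2.3]
grip_width: 0.0477
grasp_force: 1.9
```

Request:
{"name": "drive_tool", "arguments": {
  "deltas": [
    [4.7,0,0,0,0,0,0],
    [4.65,0,0,0,0,0,0],
    [4.6,0,0,0,0,0,0],
    [4.6,0,0,0,0,0,0]
  ]
}}

```text
clock: 21.52
tool_pos: [0.5168, -0.042, 0.0881]
ee_rot: [[0.979, -0.202, -0.0], [-0.202, -0.979, 0.0], [-0.0, -0.0, -1.0]]
contact_force: [-1.3, 0.8, 3.1]
grip_width: 0.0461
grasp_force: 2.0
```

Request:
{"name": "drive_tool", "arguments": {
  "deltas": [
    [4.55,0,0,0,0,0,0],
    [4.5,0,0,0,0,0,0],
    [4.45,0,0,0,0,0,0],
    [4.45,0,0,0,0,0,0]
  ]
}}

```text
clock: 21.85
tool_pos: [0.5168, -0.042, 0.0881]
ee_rot: [[0.979, -0.202, 0.0], [-0.202, -0.979, 0.0], [0.0, -0.0, -1.0]]
contact_force: [-2.0, 0.2, 2.5]
grip_width: 0.0443
grasp_force: 2.0
```

Request:
{"name": "drive_tool", "arguments": {
  "deltas": [
    [4.4,0,0,0,0,0,0],
    [4.35,0,0,0,0,0,0],
    [4.3,0,0,0,0,0,0],
    [4.3,0,0,0,0,0,0]
  ]
}}

```text
clock: 22.18
tool_pos: [0.5168, -0.042, 0.0881]
ee_rot: [[0.979, -0.202, -0.0], [-0.202, -0.979, -0.0], [0.0, 0.0, -1.0]]
contact_force: [-1.8, 0.6, 3.3]
grip_width: 0.0427
grasp_force: 2.9
```

Request:
{"name": "drive_tool", "arguments": {
  "deltas": [
    [4.25,0,0,0,0,0,0],
    [4.2,0,0,0,0,0,0],
    [4.15,0,0,0,0,0,0],
    [4.15,0,0,0,0,0,0]
  ]
}}

```text
clock: 22.52
tool_pos: [0.5167, -0.042, 0.0882]
ee_rot: [[0.979, -0.202, -0.0], [-0.202, -0.979, -0.0], [-0.0, 0.0, -1.0]]
contact_force: [-2.7, 0.3, 7.1]
grip_width: 0.0414
grasp_force: 5.6
```

Contact has begun, so I'll continue in 0.5 mm steps.

Request:
{"name": "drive_tool", "arguments": {
  "deltas": [
    [4.12,0,0,0,0,0,0],
    [4.08,0,0,0,0,0,0],
    [4.08,0,0,0,0,0,0]
  ]
}}

```text
clock: 22.77
tool_pos: [0.5166, -0.042, 0.0882]
ee_rot: [[0.979, -0.202, -0.0], [-0.202, -0.979, -0.0], [-0.0, 0.0, -1.0]]
contact_force: [-2.3, -0.2, 7.8]
grip_width: 0.0407
grasp_force: 6.6
```

Request:
{"name": "drive_tool", "arguments": {
  "deltas": [
    [4.05,0,0,0,0,0,0],
    [4.0,0,0,0,0,0,0],
    [4.0,0,0,0,0,0,0]
  ]
}}

```text
clock: 23.02
tool_pos: [0.5166, -0.042, 0.0883]
ee_rot: [[0.979, -0.202, -0.0], [-0.202, -0.979, -0.0], [-0.0, 0.0, -1.0]]
contact_force: [-4.0, 0.1, 9.3]
grip_width: 0.0401
grasp_force: 7.3
```

Request:
{"name": "drive_tool", "arguments": {
  "deltas": [
    [3.97,0,0,0,0,0,0],
    [3.93,0,0,0,0,0,0],
    [3.93,0,0,0,0,0,0]
  ]
}}

```text
clock: 23.27
tool_pos: [0.5166, -0.042, 0.0883]
ee_rot: [[0.979, -0.202, -0.0], [-0.202, -0.979, 0.0], [-0.0, 0.0, -1.0]]
contact_force: [-3.4, 0.5, 10.2]
grip_width: 0.0396
grasp_force: 7.3
```

Request:
{"name": "drive_tool", "arguments": {
  "deltas": [
    [3.9,0,0,0,0,0,0],
    [3.86,0,0,0,0,0,0],
    [3.86,0,0,0,0,0,0]
  ]
}}

```text
clock: 23.52
tool_pos: [0.5166, -0.042, 0.0882]
ee_rot: [[0.979, -0.202, -0.0], [-0.202, -0.979, 0.0], [-0.0, 0.0, -1.0]]
contact_force: [-3.2, -0.1, 8.1]
grip_width: 0.0389
grasp_force: 6.4
```

Past the peak. I'll keep to the same small steps.

Request:
{"name": "drive_tool", "arguments": {
  "deltas": [
    [3.83,0,0,0,0,0,0],
    [3.79,0,0,0,0,0,0],
    [3.79,0,0,0,0,0,0]
  ]
}}

```text
clock: 23.77
tool_pos: [0.5167, -0.042, 0.0881]
ee_rot: [[0.979, -0.202, -0.0], [-0.202, -0.979, 0.0], [-0.0, 0.0, -1.0]]
contact_force: [-1.2, -0.3, 5.4]
grip_width: 0.0378
grasp_force: 3.9
```

Request:
{"name": "drive_tool", "arguments": {
  "deltas": [
    [3.75,0,0,0,0,0,0],
    [3.72,0,0,0,0,0,0],
    [3.72,0,0,0,0,0,0]
  ]
}}

```text
clock: 24.02
tool_pos: [0.5168, -0.042, 0.0881]
ee_rot: [[0.979, -0.202, -0.0], [-0.202, -0.979, -0.0], [-0.0, 0.0, -1.0]]
contact_force: [-1.7, 0.2, 3.0]
grip_width: 0.0374
grasp_force: 2.4
```

Request:
{"name": "drive_tool", "arguments": {
  "deltas": [
    [3.69,0,0,0,0,0,0],
    [3.66,0,0,0,0,0,0],
    [3.66,0,0,0,0,0,0]
  ]
}}

```text
clock: 24.27
tool_pos: [0.5167, -0.042, 0.088]
ee_rot: [[0.979, -0.202, -0.0], [-0.202, -0.979, 0.0], [-0.0, -0.0, -1.0]]
contact_force: [-2.1, 0.5, 2.1]
grip_width: 0.0367
grasp_force: 2.5
```

Request:
{"name": "drive_tool", "arguments": {
  "deltas": [
    [3.63,0,0,0,0,0,0],
    [3.6,0,0,0,0,0,0],
    [3.6,0,0,0,0,0,0],
    [3.6,0,0,0,0,0,0]
  ]
}}

```text
clock: 24.6
tool_pos: [0.5167, -0.042, 0.0881]
ee_rot: [[0.979, -0.202, -0.0], [-0.202, -0.979, 0.0], [-0.0, 0.0, -1.0]]
contact_force: [-2.2, -0.2, 3.9]
grip_width: 0.0362
grasp_force: 2.6
```

The force peaked at 7.3 N, fell to about 2.4 N and stayed flat, so the bush has snapped home. Open gently.

Request:
{"name": "drive_tool", "arguments": {
  "deltas": [
    [3.8,0,0,0,0,0,0],
    [4.1,0,0,0,0,0,0],
    [4.5,0,0,0,0,0,0],
    [4.9,0,0,0,0,0,0],
    [5.3,0,0,0,0,0,0],
    [5.7,0,0,0,0,0,0],
    [6.1,0,0,0,0,0,0],
    [6.5,0,0,0,0,0,0],
    [6.9,0,0,0,0,0,0],
    [7.3,0,0,0,0,0,0],
    [7.8,0,0,0,0,0,0],
    [8.4,0,0,0,0,0,0]
  ]
}}

```text
clock: 25.6
tool_pos: [0.5166, -0.042, 0.0881]
ee_rot: [[0.979, -0.202, -0.0], [-0.202, -0.979, 0.0], [-0.0, -0.0, -1.0]]
contact_force: [0.1, -1.0, -0.5]
grip_width: 0.0841
grasp_force: 0.0
```

Request:
{"name": "drive_tool", "arguments": {
  "deltas": [
    [8.5,0,0,0,0,0,0],
    [8.5,0,0,0,0,0,0],
    [8.5,0,0,-1,0,0,0],
    [8.5,0,0,-1.5,0,0,0],
    [8.5,0,0,-2,0,0,0],
    [8.5,0,0,-2.5,0,0,0],
    [8.5,0,0,-2.5,0,0,0],
    [8.5,0,0,-2.1,0,0,0],
    [8.5,0,0,0,0,0,0],
    [8.5,0,0,0,0,0,0]
  ]
}}

```text
clock: 26.43
tool_pos: [0.5172, -0.0421, 0.2056]
ee_rot: [[0.979, -0.202, 0.003], [-0.202, -0.979, -0.001], [0.003, -0.0, -1.0]]
contact_force: [0.5, 0.3, -0.5]
grip_width: 0.0848
grasp_force: 0.0
```

```bash
python3 - <<'E'
from press import *
np.set_printoptions(precision=4,suppress=True)
print(st()[1],st()[0]['contact_force'])
s=snap('wrist','w6.png')
for l,z in dict(hinge=.061,handle_left_grip=.041,handle_right_grip=.041,terminal_center=.041,finished_center=.041).items():
    for d in manip.place_of(l,s)[:3]: print(l,np.round(d['at'],1),round(d['score'],2),atz(s,d['at'],z))
for f in('w5','w6'):
    g=cv2.cvtColor(cv2.imread(f'pics/{f}.png'),cv2.COLOR_BGR2GRAY)
    w=(g[115:165,235:290]>215).astype(np.uint8);n,_,stt,c=cv2.connectedComponentsWithStats(w);i=1+stt[1:,4].argmax();print(f,'plate',c[i]+[235,115],stt[i])
    for r in(128,131,134,137,140): print(r,g[r,195:290:1])
E
```

```text
[ 0.5172 -0.0421  0.2056] [ 0.5237  0.285  -0.4725]
hinge [264.1  42.9] 0.85 [ 0.6133 -0.0641  0.061 ]
handle_left_grip [212.8 188.8] 0.69 [ 0.525  -0.0077  0.041 ]
handle_right_grip [260.5  48.8] 0.74 [ 0.6122 -0.0617  0.041 ]
handle_right_grip [307.6 190.7] 0.69 [ 0.5094 -0.0764  0.041 ]
terminal_center [ 78.  309.9] 0.98 [0.4449 0.1273 0.041 ]
terminal_center [254.4 137. ] 0.72 [ 0.5566 -0.0459  0.041 ]
terminal_center [ 12.2 248. ] 0.61 [0.5095 0.1561 0.041 ]
w5 plate [261.1224 138.9327] [ 14  14  25  21 490]
128 [163 156 144 162 187 200 201 201 199 201 202 201 203 202 201 200 202 201
 200 202 201 202 185 121  88  98 134 155 149 118 110 110 124 150 161 161
 158 158 157 156 146 149 150 139  95  54  38  44  45  48  47  40  45  82
 136 160 160 160 162 161 161 161 160 162 158 153 143 139 138 139 138 137
 137 137 138 141 136 138 129  72  36  41  47  45  41  46  38  34  56  77
  84  83  84  80  84]
131 [158 153 159 179 195 203 204 201 200 200 201 200 202 197 200 198 199 200
 200 202 204 198 166 109  87 105 145 157 151 129 143 180 189 188 188 190
 186 187 185 184 179 172 171 156 108  55
[... 2679 characters left out ...]
 203 184 117  90 114 140 153 150 152 153 152 157 152 152 142  99  72
  70  73 125 188 184 176 176 177 166 113  59  44  43  44  40  43  38  59
 152 240 244 240 239 239 239 240 239 239 240 240 239 240 240 240 240 241
 240 241 241 240 242 244 242 176  78  40  43  47  49  46  43  35  51  84
 100 103 101 100 103]
140 [169 199 212 223 226 215 206 201 199 202 199 198 196 204 201 202 205 205
 207 200 169 125 133 156 156 154 151 154 154 151 151 155 154 147 112  79
  70  72 128 195 198 180 171 176 163 115  59  38  40  44  39  44  43  51
 127 222 243 241 240 239 240 240 240 240 240 240 240 240 240 240 240 240
 240 240 240 240 241 244 243 178  78  35  42  43  50  43  42  37  52  85
 102 105 105 103 101]
```

The bush now shows 6.7 px against 14.5 px before. That ratio of 0.46 matches 5/11 mm, so it is home. The terminal is standing on the rest and the handles are open.

```bash
python3 -c "
from bench import manip
print(manip.sign_off())"
```

```text
the job is handed in; nothing more can be done
None
```

Job handed in at about 26 s of the allowed 61: the bush is pressed home (about 5 mm still showing by the image), the terminal stands on the rest, the handles have sprung open, and I saw no sign that anything else was touched.

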